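Clear the pots, stack notebook and calculator on the stand, restore the pots

ROBOT

A 6-joint arm with a two-finger parallel gripper is mounted at the origin on the work surface. World frame = base frame: x ahead of the robot, y to its left, z up, the work surface at z = 0. Lengths are in m, angles in rad, forces in N, time in s.
With the tool pointing down it reaches from about 0.275 to 0.85 m from the base axis. Payload 19 kg.
Tool frame: the origin (TCP) lies where the fingers leave the gripper's body, on its centre line; the fingertips stand 73 mm ahead of it and the grasp point (between the pads) lies 54 mm ahead of it (arm.nose_length is the distance from the TCP to the fingertips, in m); z points along the fingers, y is the line along which they close (so a half turn about z gives the same grasp; the last joint's range is limited). The gripper opens to 85 mm and grips with 20 to 120 N. Pads are 22 mm wide; open, the fingers measure 114 mm over their backs; the gripper's body (76 mm by 85 mm) begins 54 mm behind the grasp point. The pads swing forward as they close: fully open they stand 13 mm farther back than shut.
Start: joints at [1.213, 0.15, 1.437, -0, 1.554, -0.134], TCP at [0.128, 0.561, 0.304] pointing down, gripper open.
Joint ranges: [-2.8, 2.8], [-0.68, 2.1], [0.12, 2.68], [-1.39, 4.53], [0.16, 2.79], [-2.81, 2.81]. Speed limits (rad/s): [1.89, 1.89, 2.22, 3.01, 3.01, 3.01].

INTERFACE

Orientations are given as [roll, pitch, yaw] about the fixed x, y, z axes, in that order (R = Rz(yaw) Ry(pitch) Rx(roll)).
In Python, from cell import arm gives the robot as it stands.
- The arm moves only by the shell command python3 -m crank 'ROWS' [OPENING] [FORCE]. ROWS is JSON, a list that holds one entry, the list of rows, each a list of 6 numbers: the shift along the world's x, y, z in cm, then the turn, a rotation vector about the world's x, y, z in degrees. A call has 1 to 8 rows; each row is the pose to reach, as a shift and turn from the pose commanded when the call began; what a row does not reach only later rows make up. A row lasts 1/10 s, in which the tool goes at most 50 mm and 8.59 degrees, less where a joint would pass 70% of its speed; a pose out of reach is approached as far as the arm can. A call with a gripper value outside its range is refused whole. OPENING is the closure, from 0 (fully open) to 1 (shut), set as the call begins (- or left out, the last holds). The fingers move at their own pace and stop on an object; FORCE is the grip in N (left out, the last holds). Time passes only in rows, so rows that repeat a pose let the fingers close. It gives the time, the measured TCP pose, the force, the opening and the grip force at its end, in the units of the state.
- arm.sense(): the state, without advancing time (a new reading comes with each control period).
- arm.grab_frame(name): name is "scene" or "top" or "wrist"; returns a dict with "image" (420x560x3 uint8, blue, green, red), "vfov" (degrees; the focal length in pixels is half the picture's height over the tangent of half this angle, whatever the lens; pixels are square), "cx", "cy" (the principal point, pixels), "dist" ([k1, k2, p1, p2, k3] as OpenCV has them; the pictures are not rectified), "world_from_camera" (4x4, takes a point from camera to world coordinates). Camera axes: x right, y down, z forward; pixel columns grow to the right and rows downward; lengths in m; the calibration is good to about 2 mm. A picture is of the moment at which its call begins. There is no depth.
- arm.close_job(): hands the job in; it is judged then, once.
Trained networks look in the newest picture that a camera, given by its name, has taken for a name from the list of things; names that differ only in an ending like _2 or _b are one class to them, and where a whole thing is asked for, a point or a joint stands for the part that bears it (a point fixed in the world has none). Each returns a list of dicts, best first, with "p" (0 to 1); they miss things now and then, are a little off and sometimes report something else, mostly with a low value. They report only what shows in the picture. A call takes as long as a camera call. They do not tell look-alikes from the thing itself.
- arm.boxes_of(camera, name): "location" ([x, y, z] in m, in the coordinates of the camera as it stood for that picture, good to about 4 mm: the middle of the surface that is visible of it).
The state is a dict: "time_s": time; "joints": joint angles; "qd": joint speeds; "joint_torque": joint torques, N m; "position": TCP position; "tool_rot": TCP orientation; "ft_force": force on the tool from outside, world axes, zero at the start; "wrist_torque": the same for the moment, N m; "gripper_width": finger opening in m; "finger_force": force on a finger pad.
Only numpy, scipy, OpenCV 4.12 (cv2) and the standard library are available. Lean on these libraries where they do the work, as an engineer would, in place of code of your own. Each camera call takes 0.05 s, during which the arm holds its last target. There are 200 camera calls.

TASK

Move the plant pot and the blue-lidded jar off the red board into the grey side tray, leaving the notebook and calculator behind them alone until both pots stand there. Then lay the flowery notebook on the sloping stand and the calculator on top of it, both face up, lengthwise up the slope, centred and with a short end against the red lip. Last, stand the plant pot back on the green coaster and the jar on the blue one, centred; keep both pots upright throughout and leave the yellow eraser where it lies.

Things in the scene. Friction and masses are not known exactly. Their poses are not given: they have to be found in the camera images.
- planter: White ceramic plant pot with a small green succulent, loose, 0.28 kg: round and upright, 52 mm across at the foot widening to 60 mm across from 50 mm height up to its rim at 85 mm; the leaves rise to about 105 mm. Origin: centre of its underside, z up. At the start it stands on the green coaster.
- jar: Glass jar with white label and a blue lid, loose, 0.28 kg: upright cylinder 90 mm tall, body 58 mm across, lid (the top 22 mm) 60 mm across. Origin: centre of its underside, z up. At the start it stands on the blue coaster.
- notebook: Small cream notebook with coloured flower dots and a row of dark rings along one long edge, hard and rigid, loose, 0.13 kg: 106 mm (its x) by 62 mm (its y) by 16 mm thick. Origin: centre of its underside, z up. Starts flat on the red board behind a pot, length crosswise to the robot's view; the pot leaves hardly any room for a finger.
- calculator: Black pocket calculator with white keys and a greenish display, loose, 0.11 kg: 100 mm (its x) by 58 mm (its y) by 14 mm thick. Origin: centre of its underside, z up. At the start it lies flat on the red board behind the other pot, like the notebook.
- green_coaster: Green square coaster, 72 mm by 72 mm by 4 mm, fixed on the red board (a flat plate of 200 by 290 mm whose top is 8 mm above the desk). Origin: centre of its underside; its top is 4 mm above. The plant pot's own place.
- blue_coaster: Blue square coaster, the same size, fixed on the red board. Origin: centre of its underside; its top is 4 mm above. The jar's own place.
- bed: Sloping bed (0.26 rad) of a fixed wooden stand, red lip at its lower end, nearer the robot. Tilted frame: origin on the bed face at the middle of the lip's foot, 18 mm above the desk; x up the slope, y along the lip, z square to the bed. Bed 56 mm wide, to x = 120 mm; lip 28 mm high, 80 wide, x -8 to 0. Below it a wooden foot 100 mm wide, 6 thick. Friction holds what is laid on it.
- tray: Grey open side tray, fixed, 200 mm (its x) by 130 mm (its y), 16 mm high, walls and floor 5 mm thick. Origin: centre of its underside. The two pots fit in it side by side along its x.
- eraser: Yellow eraser lying loose on the red board between the two pots, 40 by 18 by 11 mm. Origin: centre of its underside. To be left alone.
Mind the look-alikes: they are no part of the job. Leave any pink look-alike of the part that bears bed alone.

How it is judged:
On the way, in this order (a step that is already met when the one before it is completed fails the run):
1. both pots stand upright and released in the side tray, the notebook and calculator not yet moved (x of planter in the frame of tray between -0.08 and 0.08 m and y of planter in the frame of tray between -0.045 and 0.045 m and z of planter in the frame of tray between 0 and 0.012 m and angle between each of planter, jar's own z axis and vertical below 0.15 rad and linear speed of each of planter, jar below 0.03 m/s and contact force between each of planter, jar and the fingers below 0.1 N and x of jar in the frame of tray between -0.08 and 0.08 m and y of jar in the frame of tray between -0.045 and 0.045 m and z of jar in the frame of tray between 0 and 0.012 m and distance of each of notebook, calculator from where it was at the start of the episode below 0.025 m), for 0.2 s.
2. the notebook lies on the sloping bed, lengthwise, against the lip, released, with both pots still in the tray (x of planter in the frame of tray between -0.08 and 0.08 m and y of planter in the frame of tray between -0.045 and 0.045 m and z of planter in the frame of tray between 0 and 0.012 m and angle between each of planter, jar's own z axis and vertical below 0.15 rad and linear speed of each of planter, jar, notebook below 0.03 m/s and contact force between each of planter, jar, notebook and the fingers below 0.1 N and x of jar in the frame of tray between -0.08 and 0.08 m and y of jar in the frame of tray between -0.045 and 0.045 m and z of jar in the frame of tray between 0 and 0.012 m and x of notebook in the frame of bed between 0.047 and 0.063 m and y of notebook in the frame of bed between -0.012 and 0.012 m and z of notebook in the frame of bed between -0.005 and 0.005 m and angle between the z axis of notebook and the z axis of bed, either way round below 0.1 rad and angle between the x axis of notebook and the x axis of bed, either way round below 0.2 rad), for 0.2 s.
3. the calculator lies on the notebook, lengthwise, against the lip, released, with both pots still in the tray (all of step 2 and x of calculator in the frame of bed between 0.044 and 0.06 m and y of calculator in the frame of bed between -0.012 and 0.012 m and z of calculator in the frame of bed between 0.011 and 0.021 m and angle between the z axis of calculator and the z axis of bed, either way round below 0.1 rad and angle between the x axis of calculator and the x axis of bed, either way round below 0.2 rad and linear speed of calculator below 0.03 m/s and contact force between calculator and the fingers below 0.1 N), for 0.2 s.
At the end, for the whole second after the job is handed in: Plant pot upright on the green coaster, jar on the blue, each within 13 mm of its centre; notebook flat on the sloping bed, calculator flat on it, each lengthwise within 0.2 rad, within 12 mm of the middle line, its short end within 10 mm of the lip; all released and at rest (horizontal distance between planter and green_coaster below 0.013 m and z of planter in the frame of green_coaster between 0 and 0.009 m and angle between each of planter, jar's own z axis and vertical below 0.12 rad and linear speed of each of planter, jar, notebook, calculator below 0.03 m/s and contact force between each of planter, jar, notebook, calculator and the fingers below 0.1 N and horizontal distance between jar and blue_coaster below 0.013 m and z of jar in the frame of blue_coaster between 0 and 0.009 m and x of notebook in the frame of bed between 0.047 and 0.063 m and y of notebook in the frame of bed between -0.012 and 0.012 m and z of notebook in the frame of bed between -0.005 and 0.005 m and angle between the z axis of each of notebook, calculator and the z axis of bed, either way round below 0.1 rad and angle between the x axis of each of notebook, calculator and the x axis of bed, either way round below 0.2 rad and x of calculator in the frame of bed between 0.044 and 0.06 m and y of calculator in the frame of bed between -0.012 and 0.012 m and z of calculator in the frame of bed between 0.011 and 0.021 m); the robot touches nothing.
It fails at once if a pot is tipped over (beyond about 35 degrees) (angle between any of planter, jar's own z axis and vertical above 0.6 rad).
It fails at once if the eraser is pushed more than 25 mm (distance of eraser from where it was at the start of the episode above 0.025 m).
It also fails if it takes over 144 s, if anything falls off the work surface, if the arm or the gripper's body presses on something with over 40 N, if the wrist force passes 120 N, or if a joint passes its speed limit or range.

## Working session

There is one attempt and no reset: what is moved stays moved. The work goes in short steps, Python scripts to look and compute and a shell command to move; the robot and the scene stay as the last step left them, time stands still between calls to the robot, and variables do not carry over. Pictures are saved under pics/ and viewed, at most 19 in all, crops included, and the job is handed in when it is done.

```bash
mkdir -p pics
cat > h.py <<'E'
import numpy as np, cv2
from cell import arm
def snap(cam,fn=None):
    f=arm.grab_frame(cam)
    if fn: cv2.imwrite('pics/'+fn,f['image'])
    return f
def K(f):
    h=f['image'].shape[0]; fl=h/2/np.tan(np.radians(f['vfov'])/2)
    return np.array([[fl,0,f['cx']],[0,fl,f['cy']],[0,0,1]])
def pix2w(f,uv,z):
    T=np.array(f['world_from_camera']); uv=np.array(uv,float).reshape(-1,1,2)
    n=cv2.undistortPoints(uv,K(f),np.array(f['dist'],float)).reshape(-1,2)
    d=np.c_[n,np.ones(len(n))]@T[:3,:3].T; o=T[:3,3]
    return o+d*((z-o[2])/d[:,2])[:,None]
def w2pix(f,P):
    T=np.linalg.inv(np.array(f['world_from_camera'])); 
    return cv2.projectPoints(np.array(P,float).reshape(-1,1,3),cv2.Rodrigues(T[:3,:3])[0],T[:3,3],K(f),np.array(f['dist'],float))[0].reshape(-1,2)
def find(f,cam,name):
    T=np.array(f['world_from_camera']); out=[]
    for d in arm.boxes_of(cam,name):
        p=T[:3,:3]@np.array(d['location'])+T[:3,3]; out.append((round(d['p'],2),np.round(p,3).tolist()))
    return out
E
python3 - <<'E'
from h import *
for c in ['scene','top']:
    f=snap(c,c+'0.png'); print(c,np.round(f['world_from_camera'],3).tolist())
    for n in ['planter','jar','notebook','calculator','green_coaster','blue_coaster','bed','tray','eraser']: print(n,find(f,c,n)[:3])
s=arm.sense(); print(s['position'],s['tool_rot'],s['time_s'],s['gripper_width'])
E
```

```text
scene [[-0.82, 0.474, -0.321, 0.861], [0.573, 0.689, -0.444, 0.512], [0.011, -0.548, -0.836, 0.967], [0.0, 0.0, 0.0, 1.0]]
planter [(0.63, [0.529, -0.055, 0.095])]
jar [(0.74, [0.526, 0.074, 0.098])]
notebook [(0.62, [0.607, -0.06, 0.022])]
calculator [(0.95, [0.589, 0.072, 0.023])]
green_coaster [(0.67, [0.542, -0.048, 0.01])]
blue_coaster [(0.55, [0.536, 0.086, 0.009])]
bed [(0.8, [0.499, -0.325, 0.031]), (0.79, [0.297, -0.321, 0.033])]
tray [(0.96, [0.465, 0.277, 0.008]), (0.4, [0.508, -0.008, 0.02])]
eraser []
top [[0.006, -0.988, 0.157, 0.34], [-0.999, -0.013, -0.04, 0.024], [0.042, -0.156, -0.987, 0.908], [0.0, 0.0, 0.0, 1.0]]
planter [(0.75, [0.514, -0.067, 0.101])]
jar [(0.6, [0.513, 0.061, 0.103])]
notebook [(0.75, [0.604, -0.063, 0.022])]
calculator [(0.67, [0.584, 0.061, 0.028]), (0.58, [0.598, -0.064, 0.023]), (0.52, [0.501, -0.005, 0.02])]
green_coaster [(0.6, [0.503, -0.045, 0.009])]
blue_coaster [(0.55, [0.493, 0.045, 0.009]), (0.43, [0.501, -0.326, 0.038]), (0.34, [0.517, -0.066, 0.104])]
bed [(0.78, [0.297, -0.323, 0.039]), (0.6, [0.5, -0.329, 0.038])]
tray [(0.7, [0.458, 0.278, 0.007])]
eraser [(0.43, [0.5, -0.005, 0.017])]
[0.12760995 0.56064443 0.30389033] [-3.14154921e+00 -3.87096909e-06  2.91784184e+00] 1.0 0.08554655936538186
```

View pics/top0.png

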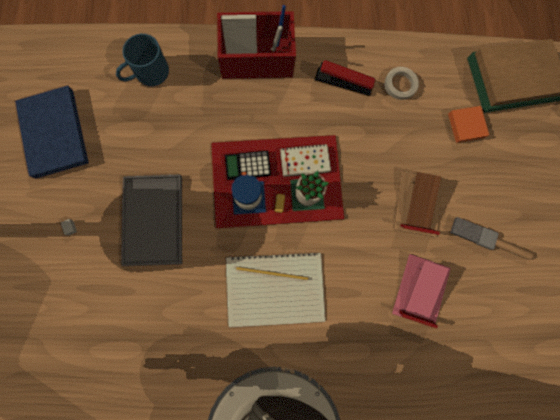

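View pics/scene0.png

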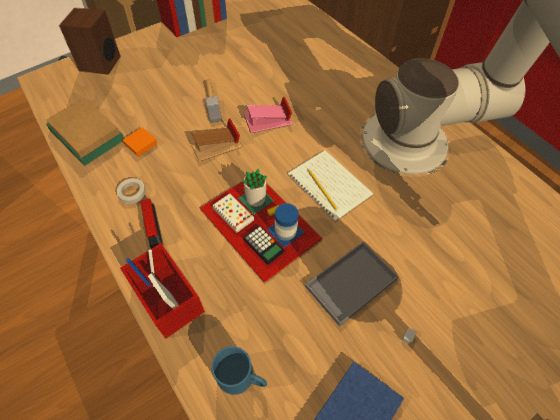

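The top view shows the jar at (248,193), the plant at (312,188), the calculator at (248,165) and the notebook at (305,160). The eraser is at (280,203), the brown stand at (424,202) with its lip at (420,231), the pink decoy at (425,290) and the tray at (152,220). I'll enlarge this for corner picking.

Run:
```python
import cv2
a=cv2.imread('pics/top0.png')
x=cv2.resize(a[130:232,205:350],None,fx=4,fy=4,interpolation=cv2.INTER_CUBIC)
y=cv2.resize(a[165:245,385:455],None,fx=5,fy=5,interpolation=cv2.INTER_CUBIC)
import numpy as np
c=np.zeros((408+200,580,3),np.uint8)
o=np.zeros((600,800,3),np.uint8); o[:408,:580]=x[:408,:580]; cv2.imwrite('pics/c1.png',x); 
z=cv2.resize(a[165:275,110:195],None,fx=4,fy=4,interpolation=cv2.INTER_CUBIC)
o=np.zeros((440,700,3),np.uint8); o[:400,:350]=y; o[:440,355:695]=z; o=cv2.convertScaleAbs(o,alpha=2); cv2.imwrite('pics/c2.png',o)
```

```text
(no output)
```

View pics/c1.png

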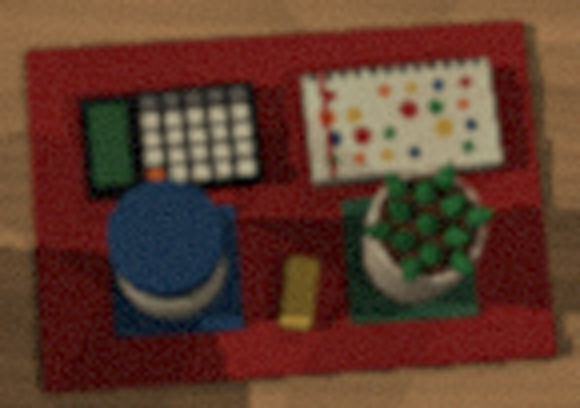

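View pics/c2.png

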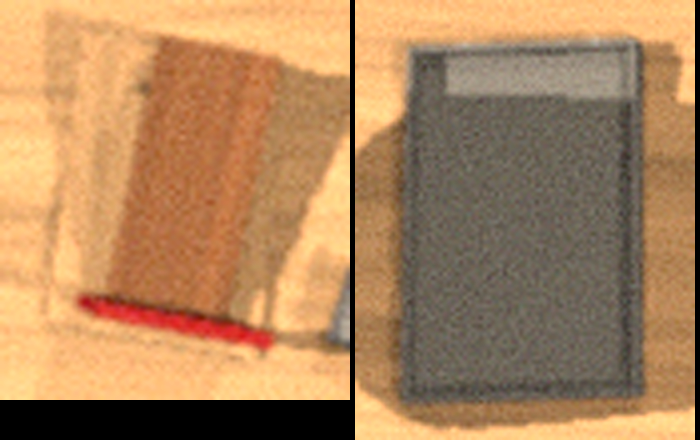

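Run:
```python
from h import *
f=snap('top')
A=lambda l:np.array(l)/4+[205,130]
def rect(n,l,z):
    P=pix2w(f,l,z)[:,:2]; c=P.mean(0); e=P[1]-P[0]+P[2]-P[3]; g=P[3]-P[0]+P[2]-P[1]
    print(n,'c',c.round(4),'size',(np.linalg.norm(e)/2).round(4),(np.linalg.norm(g)/2).round(4),'yaw e',np.degrees(np.arctan2(e[1],e[0])).round(1),'g',np.degrees(np.arctan2(g[1],g[0])).round(1))
rect('board',A([(26,50),(528,22),(554,355),(42,392)]),.008)
rect('note',A([(303,75),(490,58),(503,165),(312,185)]),.024)
rect('calc',A([(80,98),(253,85),(260,178),(90,195)]),.022)
rect('eraser',A([(286,257),(320,257),(312,328),(279,325)]),.019)
rect('tray',(np.array([(410,47),(640,40),(640,398),(405,400)])-[355,0])/4+[110,165],.016)
print('lid',pix2w(f,A([(167,237)]),.102),'green',pix2w(f,A([(411,258)]),.012),'blue',pix2w(f,A([(177.5,271)]),.012))
B=lambda l:np.array(l)/5+[385,165]
print('lip top',pix2w(f,B([(80,298),(270,338)]),.045),'bed',pix2w(f,B([(160,38),(280,60)]),.018+.12*np.sin(.26)), 'wid')
print('pred planter rim px', (w2pix(f,[pix2w(f,A([(411,258)]),.012)[0]+[0,0,.085]])-[205,130])*4)
for n in ['bed','tray','planter','jar','notebook','calculator']: print(n,find(f,'top',n)[:2])
g=snap('wrist','w0.png');print(np.round(g['world_from_camera'],3).tolist(),arm.sense()['position'],g['vfov'])
```

```text
board c [ 0.5533 -0.0039] size 0.2888 0.1968 yaw e -85.3 g -176.1
note c [ 0.5974 -0.0667] size 0.1077 0.0634 yaw e -83.1 g -174.6
calc c [0.585  0.0632] size 0.0963 0.0552 yaw e -83.9 g -173.9
eraser c [ 0.4995 -0.0095] size 0.0186 0.0394 yaw e -91.8 g 174.3
tray c [0.4591 0.2714] size 0.1282 0.1975 yaw e -88.1 g -177.3
lid [[0.51169825 0.06056197 0.102     ]] green [[ 0.52083945 -0.07251628  0.012     ]] blue [[0.51152686 0.05840699 0.012     ]]
lip top [[ 0.45062974 -0.27275129  0.045     ]
 [ 0.43381013 -0.35768611  0.045     ]] bed [[ 0.566894   -0.31286639  0.04884967]
 [ 0.55801543 -0.36774922  0.04884967]] wid
pred planter rim px [[428.68847404 225.40370799]]
bed [(0.77, [0.298, -0.321, 0.041]), (0.61, [0.502, -0.327, 0.035])]
tray [(0.89, [0.463, 0.276, 0.008])]
planter [(0.9, [0.514, -0.067, 0.103])]
jar []
notebook []
calculator [(0.78, [0.586, 0.064, 0.025])]
[[0.222, 0.936, 0.272, 0.059], [0.975, -0.214, -0.061, 0.576], [0.001, 0.279, -0.96, 0.372], [0.0, 0.0, 0.0, 1.0]] [0.1276203  0.56063712 0.30386081] 60.45692624024418
```

```bash
python3 -m crank '[[[5,-8,0,0,0,6],[10,-16,0,0,0,12.8],[15,-24,0,0,0,12.8],[20,-32,0,0,0,12.8],[20,-32,0,0,0,12.8],[20,-32,0,0,0,12.8],[20,-32,0,0,0,12.8],[20,-32,0,0,0,12.8]]]' 0 40
python3 -m crank '[[[4,-8,0,0,0,0],[8,-16,0,0,0,0],[10,-20,0,0,0,0],[12,-24,0,0,0,0],[12,-31,0,0,0,0],[12,-31,0,0,0,0],[12,-31,0,0,0,0],[12,-31,0,0,0,0]]]'
python3 - <<'E'
from h import *
f=snap('wrist','w1.png'); print(arm.sense()['position'],arm.sense()['tool_rot'])
for n in ['planter','jar','notebook','calculator','green_coaster','blue_coaster','eraser']: print(n,find(f,'wrist',n)[:2])
E
```

```text
time_s: 2.2
position: [0.3287, 0.238, 0.3041]
tool_rot: [-3.141, 0.001, 3.139]
ft_force: [-0.4, 1.2, -0.2]
gripper_width: 0.0855
finger_force: 0.0
time_s: 3.0
position: [0.4481, -0.0729, 0.3035]
tool_rot: [-3.141, -0.001, 3.137]
ft_force: [-0.4, 0.2, 0.8]
gripper_width: 0.0855
finger_force: 0.0
[ 0.44774009 -0.07110058  0.30358398] [ 3.14157996e+00 -6.58705995e-04  3.13792288e+00]
planter [(0.58, [0.511, -0.069, 0.091])]
jar [(0.55, [0.503, 0.058, 0.101])]
notebook [(0.76, [0.606, -0.061, 0.027]), (0.45, [0.499, 0.055, 0.103])]
calculator [(0.56, [0.585, 0.027, 0.018])]
green_coaster [(0.71, [0.496, -0.065, 0.01])]
blue_coaster [(0.73, [0.485, 0.046, 0.01])]
eraser [(0.83, [0.498, -0.007, 0.016])]
```

View pics/w1.png

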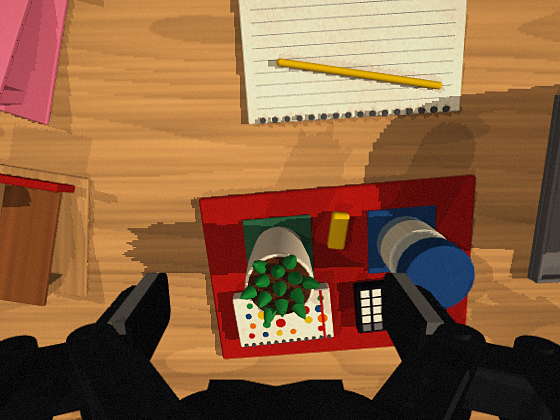

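Run:
```python
from h import *
f=arm.grab_frame('wrist')
for n,l in [('g',[(243,220),(310,215)]),('b',[(367,210),(435,206)])]:
    P=pix2w(f,l,.012)[:,:2]; d=P[1]-P[0]; L=np.linalg.norm(d); d/=L; print(n,L,np.degrees(np.arctan2(d[1],d[0]))-90, P.mean(0)+.036*np.array([d[1],-d[0]]))
print('lid',pix2w(f,[(440,276)],.102)); print('jar foot',pix2w(f,[(383,245)],.012))
P=pix2w(f,[(200,198),(473,176),(477,334),(223,357)],.008);print(P)
```

```text
g 0.07017361743622912 4.494440262681806 [ 0.52168806 -0.0648295 ]
b 0.07073514947294193 3.5431415680077833 [0.51134073 0.06398896]
lid [[0.50902644 0.0672795  0.102     ]]
jar foot [[0.51647434 0.04645334 0.012     ]]
[[ 0.46586945 -0.1471666   0.008     ]
 [ 0.44232973  0.13438019  0.008     ]
 [ 0.63018569  0.16876466  0.008     ]
 [ 0.66118063 -0.13118122  0.008     ]]
```

```bash
python3 -m crank '[[[4,0.1,-4,0,0,0],[7.2,0.3,-6,0,0,0],[7.2,0.3,-10,0,0,0],[7.2,0.3,-14,0,0,0],[7.2,0.3,-17,0,0,0],[7.2,0.3,-17,0,0,0],[7.2,0.3,-17,0,0,0]]]'
python3 -m crank '[[[0,0,0,0,0,0],[0,0,0,0,0,0],[0,0,0,0,0,0],[0,0,0,0,0,0],[0,0,0,0,0,0],[0,0,0,0,0,0],[0,0,0,0,0,0],[0,0,0,0,0,0]]]' 0.5 30
python3 -m crank '[[[0,0,0,0,0,0],[0,0,0,0,0,0],[0,0,0,0,0,0],[0,0,0,0,0,0],[0,0,0,0,0,0],[0,0,0,0,0,0]]]'
```

```text
time_s: 4.15
position: [0.5199, -0.0662, 0.1348]
tool_rot: [-3.141, 0.0, -3.142]
ft_force: [0.8, -0.7, 0.5]
gripper_width: 0.0856
finger_force: 0.0
time_s: 4.95
position: [0.5205, -0.0667, 0.1359]
tool_rot: [-3.14, 0.003, 3.141]
ft_force: [-0.1, -0.4, 9.2]
gripper_width: 0.0597
finger_force: 30.3
time_s: 5.55
position: [0.5205, -0.0667, 0.1359]
tool_rot: [-3.14, 0.003, 3.141]
ft_force: [0.1, -0.3, 7.2]
gripper_width: 0.0599
finger_force: 30.3
```

```bash
python3 -m crank '[[[0,0,3,0,0,0],[0,0,7,0,0,0],[0,0,11,0,0,0],[0,0,12,0,0,0],[0,0,12,0,0,0]]]' 
python3 -m crank '[[[0,3,0,0,0,0],[0,7,0,0,0,0],[0,11,0,0,0,0],[-0.5,15,0,0,0,0],[-1,19,0,0,0,0],[-1.4,23,0,0,0,0],[-1.4,27,0,0,0,0],[-1.4,30,0,0,0,0]]]'
python3 -m crank '[[[0,2.5,0,0,0,0],[0,4.3,-1,0,0,0],[0,4.3,-4,0,0,0],[0,4.3,-8,0,0,0],[0,4.3,-10.5,0,0,0],[0,4.3,-11.5,0,0,0],[0,4.3,-11.5,0,0,0],[0,4.3,-11.5,0,0,0]]]'
python3 - <<'E'
from h import *
f=snap('top','t2.png'); a=f['image']; cv2.imwrite('pics/t2c.png',cv2.resize(a[150:280,90:300],None,fx=3.6,fy=3.6,interpolation=cv2.INTER_CUBIC))
E
```

```text
time_s: 6.05
position: [0.52, -0.0665, 0.256]
tool_rot: [-3.14, 0.004, 3.141]
ft_force: [-0.3, 0.1, -3.0]
gripper_width: 0.0591
finger_force: 34.4
time_s: 6.85
position: [0.5047, 0.2357, 0.2522]
tool_rot: [-3.141, -0.002, -3.141]
ft_force: [1.0, -0.7, -2.2]
gripper_width: 0.0592
finger_force: 34.5
time_s: 7.65
position: [0.506, 0.2766, 0.1396]
tool_rot: [3.141, 0.001, 3.141]
ft_force: [0.7, -0.3, -1.6]
gripper_width: 0.0594
finger_force: 34.5
```

View pics/t2c.png

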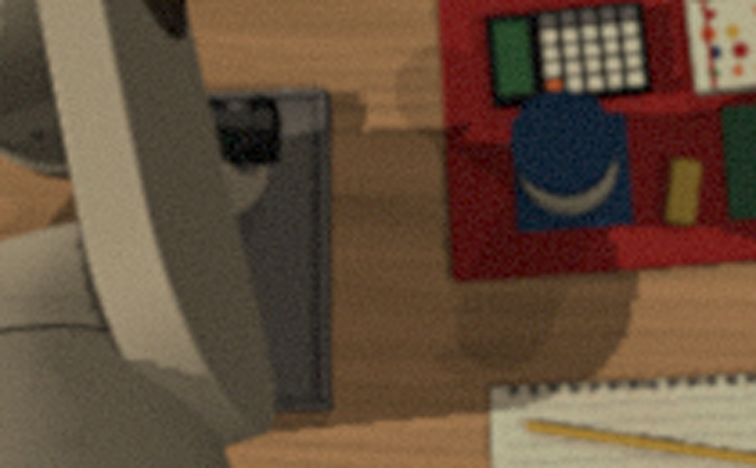

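The arm hides most of it, but the pot is over the far end of the tray. It is still about 1 cm above the floor, so I'll lower and release it.

```bash
python3 -m crank '[[[0,0,-0.5,0,0,0],[0,0,-0.9,0,0,0],[0,0,-1,0,0,0],[0,0,-1,0,0,0],[0,0,-1,0,0,0]]]' 
python3 -m crank '[[[0,0,0,0,0,0],[0,0,0,0,0,0],[0,0,0,0,0,0],[0,0,0,0,0,0],[0,0,0,0,0,0],[0,0,0,0,0,0]]]' 0
python3 -m crank '[[[0,0,3,0,0,0],[0,0,7,0,0,0],[0,0,11,0,0,0],[0,-3,12,0,0,0],[0,-7,12,0,0,0],[0,-12,12,0,0,0],[0,-17,12,0,0,0],[0,-21.4,12,0,0,0]]]'
python3 -m crank '[[[0,0,0,0,0,0],[0,0,0,0,0,0],[0,0,0,0,0,0]]]'
```

```text
time_s: 8.2
position: [0.5057, 0.2766, 0.1291]
tool_rot: [-3.142, 0.0, 3.141]
ft_force: [-0.3, -0.9, 0.7]
gripper_width: 0.0593
finger_force: 34.7
time_s: 8.8
position: [0.5056, 0.2766, 0.1289]
tool_rot: [-3.141, -0.0, 3.141]
ft_force: [-1.0, -0.0, 0.0]
gripper_width: 0.0855
finger_force: 0.0
time_s: 9.6
position: [0.5052, 0.0606, 0.249]
tool_rot: [-3.141, 0.0, 3.141]
ft_force: [0.5, 0.2, -1.1]
gripper_width: 0.0853
finger_force: 0.0
time_s: 9.9
position: [0.5056, 0.0633, 0.2489]
tool_rot: [3.141, 0.0, -3.142]
ft_force: [0.1, 0.1, -0.6]
gripper_width: 0.0855
finger_force: 0.0
```

```bash
python3 -m crank '[[[0.6,0,-4,0,0,0],[0.6,0,-8,0,0,0],[0.6,0,-11,0,0,0],[0.6,0,-11.7,0,0,0],[0.6,0,-11.7,0,0,0]]]'
python3 -m crank '[[[0,0,0,0,0,0],[0,0,0,0,0,0],[0,0,0,0,0,0],[0,0,0,0,0,0],[0,0,0,0,0,0],[0,0,0,0,0,0],[0,0,0,0,0,0],[0,0,0,0,0,0]]]' 0.5 30
python3 -m crank '[[[0,0,3,0,0,0],[0,0,7,0,0,0],[0,0,11,0,0,0],[0,0,12,0,0,0],[0,0,12,0,0,0]]]'
python3 -m crank '[[[-1,3,0,0,0,0],[-3,7,0,0,0,0],[-5,11,0,0,0,0],[-8,15,0,0,0,0],[-9.6,19,0,0,0,0],[-9.6,21,0,0,0,0],[-9.6,21,0,0,0,0],[-9.6,21,0,0,0,0]]]'
python3 -m crank '[[[0,0,-4,0,0,0],[0,0,-8,0,0,0],[0,0,-10,0,0,0],[0,0,-11.5,0,0,0],[0,0,-12,0,0,0],[0,0,-12,0,0,0]]]'
```

```text
time_s: 10.4
position: [0.5114, 0.0635, 0.1316]
tool_rot: [-3.142, -0.002, -3.141]
ft_force: [0.2, 0.2, 1.2]
gripper_width: 0.0855
finger_force: 0.0
time_s: 11.2
position: [0.5124, 0.0628, 0.1337]
tool_rot: [3.141, 0.003, 3.141]
ft_force: [-0.5, 1.2, 7.4]
gripper_width: 0.0593
finger_force: 31.1
time_s: 11.7
position: [0.512, 0.0627, 0.254]
tool_rot: [-3.141, 0.004, 3.141]
ft_force: [0.3, -0.4, -4.0]
gripper_width: 0.0591
finger_force: 34.8
time_s: 12.5
position: [0.4152, 0.2726, 0.2505]
tool_rot: [-3.14, -0.002, -3.141]
ft_force: [0.2, 0.2, -3.1]
gripper_width: 0.0597
finger_force: 34.8
time_s: 13.1
position: [0.4156, 0.2719, 0.1312]
tool_rot: [-3.141, -0.001, 3.14]
ft_force: [0.3, 0.2, -3.9]
gripper_width: 0.0591
finger_force: 34.7
```

```bash
python3 -m crank '[[[0,0,-0.3,0,0,0],[0,0,-0.45,0,0,0],[0,0,-0.45,0,0,0],[0,0,-0.45,0,0,0]]]' 
python3 -m crank '[[[0,0,0,0,0,0],[0,0,0,0,0,0],[0,0,0,0,0,0],[0,0,0,0,0,0],[0,0,0,0,0,0],[0,0,0,0,0,0]]]' 0
python3 -m crank '[[[0,0,3,0,0,0],[0,0,7,0,0,0],[0,0,11,0,0,0],[2,-3,14,0,0,0],[4,-7,17,0,0,0],[6,-12,17,0,0,0],[8,-17,17,0,0,0],[10,-21,17,0,0,0]]]'
python3 -m crank '[[[0,-4,0,0,0,0],[0,-6,0,0,0,0],[0,-6,0,0,0,0],[0,-6,0,0,0,0],[0,-6,0,0,0,0]]]'
python3 - <<'E'
from h import *
f=snap('wrist','w3.png'); print(arm.sense()['position'])
for n in ['notebook','calculator','green_coaster','blue_coaster','eraser']: print(n,find(f,'wrist',n)[:2])
f=snap('top','t3.png')
for n in ['planter','jar','notebook','calculator','green_coaster','blue_coaster','eraser']: print(n,find(f,'top',n)[:2])
E
```

```text
time_s: 13.5
position: [0.4157, 0.2727, 0.1277]
tool_rot: [3.142, 0.0, 3.141]
ft_force: [0.1, 0.1, -3.4]
gripper_width: 0.0588
finger_force: 34.7
time_s: 14.1
position: [0.4157, 0.2726, 0.1274]
tool_rot: [-3.142, 0.0, 3.141]
ft_force: [0.3, 0.1, 0.1]
gripper_width: 0.0852
finger_force: 0.0
time_s: 14.9
position: [0.5134, 0.0658, 0.2978]
tool_rot: [-3.142, 0.001, 3.141]
ft_force: [-0.0, 0.8, 0.6]
gripper_width: 0.0854
finger_force: 0.0
time_s: 15.4
position: [0.5131, 0.0085, 0.2974]
tool_rot: [3.141, 0.0, -3.141]
ft_force: [-0.7, -0.2, -0.9]
gripper_width: 0.0855
finger_force: 0.0
[0.51315619 0.00863061 0.2974047 ]
notebook [(0.56, [0.593, -0.06, 0.024])]
calculator [(0.87, [0.586, 0.067, 0.02])]
green_coaster [(0.89, [0.519, -0.069, 0.011])]
blue_coaster [(0.88, [0.506, 0.065, 0.008])]
eraser [(0.8, [0.499, -0.006, 0.015]), (0.36, [0.596, -0.058, 0.025])]
planter [(0.7, [0.5, 0.269, 0.096])]
jar [(0.78, [0.419, 0.265, 0.095])]
notebook [(0.61, [0.569, -0.045, 0.024])]
calculator [(0.62, [0.565, 0.082, 0.027])]
green_coaster [(0.77, [0.524, -0.063, 0.008])]
blue_coaster [(0.68, [0.517, 0.06, 0.011])]
eraser [(0.45, [0.501, 0.269, 0.093]), (0.43, [0.5, -0.004, 0.021])]
```

View pics/w3.png

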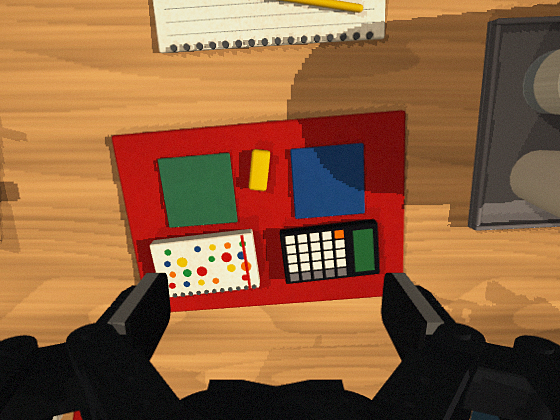

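Run:
```python
from h import *
f=arm.grab_frame('wrist')
def rect(n,l,z):
    P=pix2w(f,l,z)[:,:2]; c=P.mean(0); e=P[1]-P[0]+P[2]-P[3]; g=P[3]-P[0]+P[2]-P[1]
    print(n,'c',c.round(4),'size',(np.linalg.norm(e)/2).round(4),(np.linalg.norm(g)/2).round(4),'yaw e',np.degrees(np.arctan2(e[1],e[0])).round(1),'g',np.degrees(np.arctan2(g[1],g[0])).round(1))
rect('note',[(150,242),(253,230),(259,288),(163,298)],.024)
rect('calc',[(280,231),(376,220),(379,272),(287,283)],.022)
rect('green',[(158,160),(232,153),(238,219),(167,227)],.012)
rect('blue',[(291,149),(364,144),(366,212),(294,219)],.012)
g=arm.grab_frame('top'); print('top px',w2pix(g,[[.521,-.067,.012],[.5115,.0625,.012]]))
```

```text
note c [ 0.597  -0.0641] size 0.1041 0.0642 yaw e 96.8 g 5.7
calc c [0.5834 0.0638] size 0.0967 0.0578 yaw e 97.1 g 7.5
green c [ 0.5211 -0.0695] size 0.0737 0.0683 yaw e 95.9 g 2.9
blue c [0.5123 0.0606] size 0.0724 0.07 yaw e 94.8 g 4.3
top px [[305.30815222 194.39389295]
 [247.54027668 197.7367928 ]]
```

```bash
python3 -m crank '[[[2,-2,-3,0,0,-8],[4,-4,-6,0,0,-16],[6,-6,-8,0,0,-24],[8.4,-7.4,-10,0,0,-32],[8.4,-7.4,-10,0,0,-40],[8.4,-7.4,-10,0,0,-48],[8.4,-7.4,-10,0,0,-56],[8.4,-7.4,-10,0,0,-64]]]' 0
python3 -m crank '[[[0,0,-2,0,0,-8],[0,0,-4,0,0,-16],[0,0,-5,0,0,-19.7],[0,0,-7,0,0,-19.7],[0,0,-7,0,0,-19.7],[0,0,-7,0,0,-19.7],[0,0,-7,0,0,-19.7]]]' 0
python3 - <<'E'
from h import *
s=arm.sense();print(s['position'],s['tool_rot'],s['joints']); f=snap('wrist','w4.png')
print(find(f,'wrist','notebook')[:2])
E
```

```text
time_s: 17.0
position: [0.5972, -0.0664, 0.1972]
tool_rot: [-3.141, -0.0, 2.018]
ft_force: [-0.4, -0.0, -0.0]
gripper_width: 0.0855
finger_force: 0.0
time_s: 17.7
position: [0.5976, -0.0664, 0.1285]
tool_rot: [3.14, 0.0, 1.681]
ft_force: [0.6, 0.3, 0.3]
gripper_width: 0.0852
finger_force: 0.0
[ 0.59761113 -0.06640694  0.12845028] [3.14047060e+00 4.28499320e-04 1.68058139e+00] [-2.38733834e-01  3.19732779e-01  1.59692285e+00 -2.07881145e-05
  1.22373609e+00 -3.48512081e-01]
[(0.72, [0.595, -0.055, 0.022])]
```

View pics/w4.png

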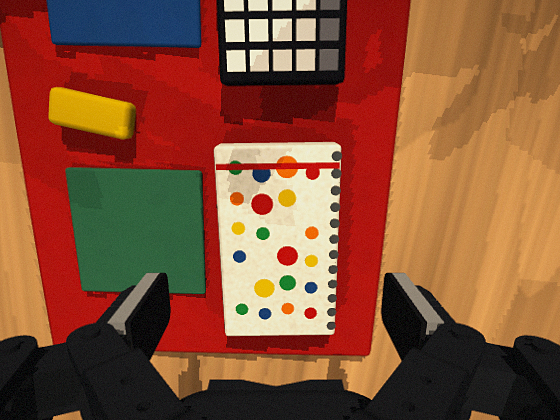

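Run:
```python
from h import *
f=arm.grab_frame('wrist')
P=pix2w(f,[(216,144),(341,143),(333,335),(225,335)],.024)[:,:2]
print(P.round(4),P.mean(0),np.linalg.norm(P[1]-P[0]),np.linalg.norm(P[3]-P[0])); e=P[0]+P[1]-P[2]-P[3];print(np.degrees(np.arctan2(e[1],e[0])))
P=pix2w(f,[(220,83),(343,83)],.022);print(P)
```

```text
[[ 0.5639 -0.0152]
 [ 0.6225 -0.0083]
 [ 0.6349 -0.1123]
 [ 0.5754 -0.1188]] [ 0.59918397 -0.06365492] 0.059047443280759906 0.10416145140613582
96.57358410890073
[[0.56359663 0.01228162 0.022     ]
 [0.61954502 0.0184549  0.022     ]]
```

```bash
python3 -m crank '[[[0,0.2,-2,0,0,0],[0,0.2,-4,0,0,0],[0,0.2,-4.8,0,0,0],[0,0.2,-4.8,0,0,0],[0,0.2,-4.8,0,0,0]]]' 0
python3 -m crank '[[[0,0,0,0,0,0],[0,0,0,0,0,0],[0,0,0,0,0,0],[0,0,0,0,0,0],[0,0,0,0,0,0],[0,0,0,0,0,0],[0,0,0,0,0,0],[0,0,0,0,0,0]]]' 0.5 30
python3 -m crank '[[[0,0,1,0,0,0],[0,0,4,0,0,0],[0,0,8,0,0,0],[0,0,8,0,0,0],[0,0,8,0,0,0]]]'
python3 - <<'E'
from h import *
s=arm.sense();print(s['position'],s['tool_rot'],s['gripper_width']); f=snap('wrist','w5.png')
E
```

```text
time_s: 18.35
position: [0.5976, -0.0644, 0.0803]
tool_rot: [3.141, 0.0, 1.68]
ft_force: [-0.6, -0.2, -0.2]
gripper_width: 0.0853
finger_force: 0.0
time_s: 19.15
position: [0.5976, -0.0644, 0.0804]
tool_rot: [3.14, 0.001, 1.68]
ft_force: [-1.1, 0.9, 5.7]
gripper_width: 0.0614
finger_force: 32.0
time_s: 19.65
position: [0.5975, -0.0644, 0.1608]
tool_rot: [3.14, 0.001, 1.68]
ft_force: [-0.3, 0.4, -1.6]
gripper_width: 0.0611
finger_force: 33.9
[ 0.59746021 -0.06435693  0.16079216] [3.13957289e+00 7.36055956e-04 1.68038274e+00] 0.06114026248644821
```

View pics/w5.png

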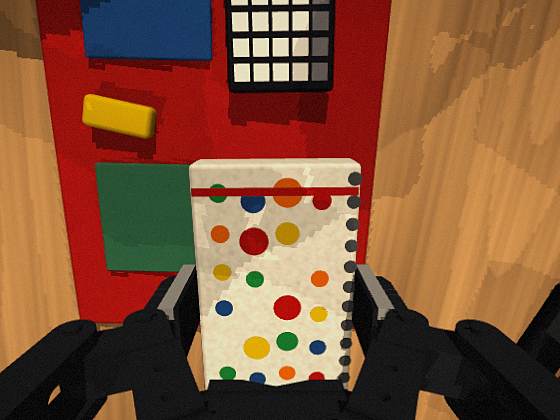

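```bash
python3 -m crank '[[[0,-3,4,0,0,8],[0,-6,8,0,0,16],[-2,-10,12,0,0,24],[-4,-14,12,0,0,32],[-6,-18,12,0,0,40],[-8,-22,12,0,0,48],[-9.8,-26.2,12,0,0,56],[-9.8,-26.2,12,0,0,64]]]'
python3 -m crank '[[[0,0,0,0,0,8.2],[0,0,0,0,0,8.2],[0,0,0,0,0,8.2],[0,0,0,0,0,8.2]]]'
python3 - <<'E'
from h import *
s=arm.sense();print(s['position'],s['tool_rot'],s['gripper_width'],s['joints']); f=snap('wrist','w6.png');print(find(f,'wrist','bed'))
E
```

```text
time_s: 20.5
position: [0.4969, -0.33, 0.2778]
tool_rot: [-3.141, -0.002, 2.788]
ft_force: [1.3, 1.2, -1.1]
gripper_width: 0.0608
finger_force: 34.0
time_s: 20.9
position: [0.4993, -0.3259, 0.2789]
tool_rot: [3.141, -0.001, 2.926]
ft_force: [0.2, 0.2, -0.6]
gripper_width: 0.0611
finger_force: 34.0
[ 0.4993126  -0.32593402  0.27894622] [ 3.14138832e+00 -6.41405301e-04  2.92577293e+00] 0.0610594109956417 [-7.07423064e-01  2.04318511e-01  1.42463921e+00 -1.22833078e-04
  1.51329684e+00 -2.06239250e+00]
[(0.76, [0.449, -0.317, 0.025]), (0.73, [0.354, -0.337, 0.047])]
```

View pics/w6.png

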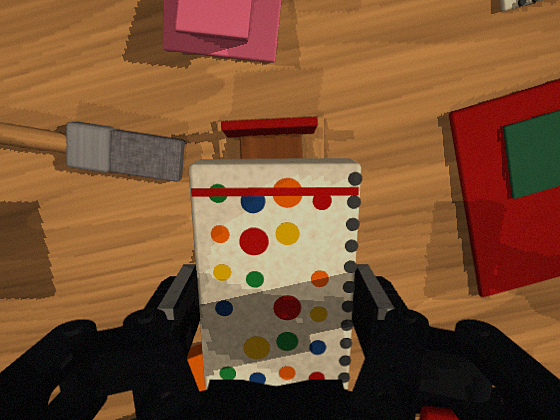

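Run:
```python
from h import *
from scipy.spatial.transform import Rotation as R
f=arm.grab_frame('wrist'); g=arm.grab_frame('top')
def bedp(o,yaw,p): return np.array([*o,.018])+(R.from_euler('ZY',[np.radians(yaw),-.26]).apply(p))
pts=[(0,y,.028) for y in(-.04,.04)]+[(-.008,y,.028) for y in (-.04,.04)]+[(0,-.028,0),(0,.028,0),(.12,-.028,0),(.12,.028,0)]
for yaw in(-11.5,):
    print(w2pix(f,bedp((.449,-.317),yaw,pts)).round(1).tolist())
    print(w2pix(g,bedp((.449,-.317),yaw,pts)).round(1).tolist())
a=f['image'][100:180,200:340]; cv2.imwrite('pics/lip.png',cv2.resize(a,None,fx=5,fy=5,interpolation=cv2.INTER_CUBIC))
```

```text
[[224.1, 125.6], [322.1, 124.2], [224.0, 115.8], [322.0, 114.4], [242.1, 132.4], [304.7, 131.5], [244.1, 266.1], [306.3, 265.3]]
[[437.7, 232.5], [402.6, 224.9], [436.8, 236.0], [401.8, 228.5], [428.1, 229.6], [404.3, 224.4], [440.9, 177.4], [416.9, 172.0]]
```

View pics/lip.png

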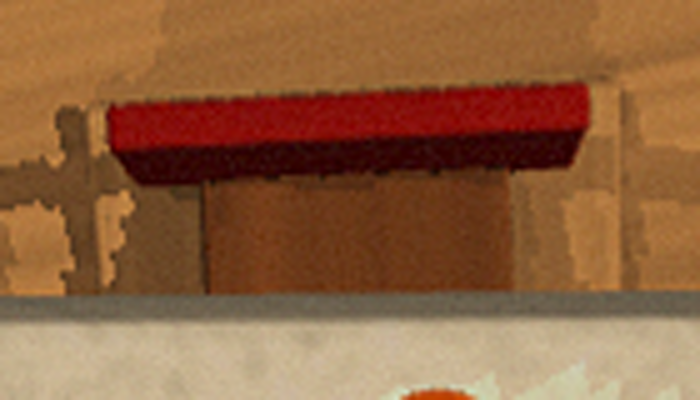

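```bash
cat > bed.py <<'E'
from h import *
from scipy.spatial.transform import Rotation as R
import sys
O=np.array([.4505,-.318,.018]); RB=R.from_euler('ZY',[np.radians(-10.3),-.26])
def goal(x,z,y=0): # TCP at bed (x,y,z): shift cm and turn deg from measured pose
    s=arm.sense(); R0=R.from_euler('xyz',s['tool_rot'])
    p=O+RB.apply([x,y,z]); Rt=RB*R.from_matrix(np.diag([-1,1,-1]))
    print(x,z,'shift',((p-s['position'])*100).round(2),'turn',np.degrees((Rt*R0.inv()).as_rotvec()).round(2))
def where():
    s=arm.sense(); print('TCP in bed',RB.inv().apply(np.array(s['position'])-O).round(4),'rot',np.degrees((R.from_euler('xyz',s['tool_rot'])*(RB*R.from_matrix(np.diag([-1,1,-1]))).inv()).as_rotvec()).round(2))
E
python3 -c "
from bed import *
goal(.058,.14);goal(.058,.11);goal(.057,.08);goal(.057,.0735)"
```

```text
0.058 0.14 shift [ -2.91   0.45 -11.11] turn [ -2.91 -14.61   1.92]
0.058 0.11 shift [ -2.15   0.31 -14.01] turn [ -2.91 -14.61   1.92]
0.057 0.08 shift [ -1.49   0.19 -16.94] turn [ -2.91 -14.61   1.92]
0.057 0.0735 shift [ -1.32   0.16 -17.56] turn [ -2.91 -14.61   1.92]
```

```bash
python3 -m crank '[[[-1,0.2,-2,-1.5,-7,1],[-2,0.4,-4,-2.9,-14.6,1.9],[-2.9,0.45,-7,-2.9,-14.6,1.9],[-2.9,0.45,-9,-2.9,-14.6,1.9],[-2.9,0.45,-11.1,-2.9,-14.6,1.9],[-2.9,0.45,-11.1,-2.9,-14.6,1.9],[-2.9,0.45,-11.1,-2.9,-14.6,1.9],[-2.9,0.45,-11.1,-2.9,-14.6,1.9]]]'
python3 - <<'E'
from bed import *
where(); f=snap('scene','s7.png'); goal(.057,.08); goal(.057,.0735)
a=f['image'][80:190,150:300]; b=cv2.resize(a,None,fx=4,fy=4,interpolation=cv2.INTER_CUBIC)
w=arm.grab_frame('wrist')['image']; b2=cv2.resize(w,(213,160)); b[:160,-213:]=b2; cv2.imwrite('pics/s7c.png',b)
E
```

```text
time_s: 21.9
position: [0.4707, -0.3221, 0.1697]
tool_rot: [-3.141, 0.261, 2.962]
ft_force: [0.3, -0.5, -1.2]
gripper_width: 0.0613
finger_force: 34.0
TCP in bed [ 0.0589 -0.0004  0.1413] rot [-0.07 -0.05  0.02]
0.057 0.08 shift [ 1.38 -0.21 -5.97] turn [ 0.07  0.06 -0.02]
0.057 0.0735 shift [ 1.55 -0.24 -6.6 ] turn [ 0.07  0.06 -0.02]
```

View pics/s7c.png

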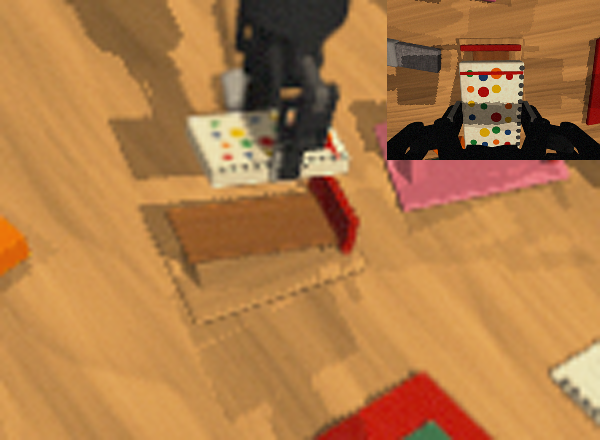

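The notebook hangs level over the brown bed, with the lip near crop pixel (335,215) and its end just behind it. I'll lower it along the bed normal until it touches.

```bash
python3 -m crank '[[[0.6,-0.1,-2,0,0,0],[1.0,-0.15,-4,0,0,0],[1.3,-0.2,-5.5,0,0,0],[1.4,-0.2,-6,0,0,0],[1.4,-0.2,-6,0,0,0],[1.4,-0.2,-6,0,0,0]]]'
python3 -m crank '[[[0.05,0,-0.2,0,0,0],[0.1,0,-0.4,0,0,0],[0.15,-0.03,-0.6,0,0,0],[0.15,-0.03,-0.6,0,0,0],[0.15,-0.03,-0.6,0,0,0]]]'
python3 -c "
from bed import *
where()"
```

```text
time_s: 22.6
position: [0.4844, -0.3241, 0.1094]
tool_rot: [-3.141, 0.261, 2.962]
ft_force: [-0.0, 0.0, -1.4]
gripper_width: 0.0611
finger_force: 33.9
time_s: 23.1
position: [0.4858, -0.3242, 0.1026]
tool_rot: [-3.141, 0.26, 2.962]
ft_force: [-0.7, 0.6, 3.0]
gripper_width: 0.0611
finger_force: 34.5
TCP in bed [0.0564 0.0002 0.0725] rot [-0.02 -0.    0.02]
```

```bash
python3 -m crank '[[[0,0,0,0,0,0],[0,0,0,0,0,0],[0,0,0,0,0,0],[0,0,0,0,0,0],[0,0,0,0,0,0],[0,0,0,0,0,0]]]' 0
python3 -m crank '[[[-0.5,0.1,2,0,0,0],[-1.2,0.2,5,0,0,0],[-2.5,0.45,9.7,0,0,0],[-4,0.7,14,0,0,0],[-5,0.7,18,0,0,0],[-5,0.7,18,0,0,0],[-5,0.7,18,0,0,0]]]'
python3 - <<'E'
from bed import *
f=snap('wrist','w8.png'); where(); print(find(f,'wrist','notebook')[:2])
c=[(x,y,.016) for x,y in((0.003,-.031),(.003,.031),(.109,.031),(.109,-.031))]
print(w2pix(f,O+RB.apply(c)).round(1).tolist())
E
```

```text
time_s: 23.7
position: [0.4857, -0.3241, 0.1024]
tool_rot: [-3.141, 0.26, 2.962]
ft_force: [-0.4, -0.7, -0.2]
gripper_width: 0.0855
finger_force: 0.0
time_s: 24.4
position: [0.4356, -0.3173, 0.2831]
tool_rot: [-3.14, 0.261, 2.962]
ft_force: [0.0, 0.6, -0.9]
gripper_width: 0.0855
finger_force: 0.0
TCP in bed [ 0.0535 -0.0017  0.2588] rot [0.01 0.03 0.01]
[(0.6, [0.497, -0.324, 0.043])]
[[241.7, 133.5], [314.8, 133.5], [311.4, 250.0], [244.7, 250.0]]
```

View pics/w8.png

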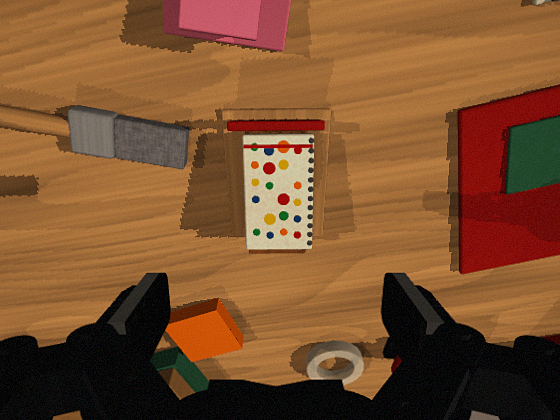

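The notebook is seated on the bed, spanning (244,135) to (313,249), with the lip at v≈126. Next is the calculator.

Run:
```python
from bed import *
s=arm.sense(); R0=R.from_euler('xyz',s['tool_rot']); Rt=R.from_euler('xyz',[np.pi,0,np.radians(96.6)])
print((np.array([.584,.0635,.16])-s['position'])*100, np.degrees((Rt*R0.inv()).as_rotvec()))
```

```text
[ 14.84019487  38.03995072 -12.1224937 ] [ 11.53860095  10.88799636 -72.6843077 ]
```

```bash
python3 -m crank '[[[1.5,4,0,1.2,1.1,-7.3],[3,8,0,2.3,2.2,-14.5],[4.5,12,0,3.5,3.3,-21.8],[6,16,0,4.6,4.4,-29],[7.5,20,0,5.8,5.4,-36.3],[9,24,0,6.9,6.5,-43.6],[10.5,28,-2,8.1,7.6,-50.9],[12,32,-4,9.2,8.7,-58.1]]]'
python3 - <<'E'
from bed import *
s=arm.sense(); R0=R.from_euler('xyz',s['tool_rot']); Rt=R.from_euler('xyz',[np.pi,0,np.radians(96.6)])
print((np.array([.584,.0635,.16])-s['position'])*100, np.degrees((Rt*R0.inv()).as_rotvec()))
E
```

```text
time_s: 25.3
position: [0.5484, -0.0167, 0.2508]
tool_rot: [3.111, 0.061, 1.996]
ft_force: [0.6, -0.1, -0.2]
gripper_width: 0.0855
finger_force: 0.0
[ 3.55549693  8.01541341 -9.07683199] [  2.89601287   2.61277427 -17.81222046]
```

```bash
python3 -m crank '[[[1.5,3,-2,1.2,1.1,-7.3],[2.8,6,-4,2.3,2.2,-14.6],[2.8,6,-8,2.3,2.2,-14.6],[2.8,6,-11,2.3,2.2,-14.6],[2.8,6,-11,2.3,2.2,-14.6],[2.8,6,-11,2.3,2.2,-14.6]]]'
python3 - <<'E'
from bed import *
f=snap('wrist','w9.png'); s=arm.sense(); print(s['position'],np.degrees(s['tool_rot'])); print(find(f,'wrist','calculator')[:2])
E
```

```text
time_s: 25.9
position: [0.5759, 0.0414, 0.1417]
tool_rot: [3.136, 0.011, 1.747]
ft_force: [0.4, 0.0, 0.8]
gripper_width: 0.0855
finger_force: 0.0
[0.57640944 0.0412734  0.14291799] [179.57363779   0.6884388  100.07500325]
[(0.82, [0.588, 0.072, 0.021])]
```

View pics/w9.png

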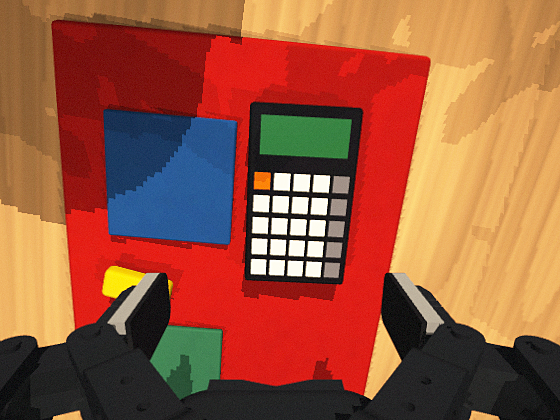

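Run:
```python
from bed import *
f=arm.grab_frame('wrist'); P=pix2w(f,[(250,103),(362,109),(343,283),(246,277)],.022)[:,:2]; c=P.mean(0)
e=P[0]+P[1]-P[2]-P[3]; y=np.degrees(np.arctan2(e[1],e[0])); print(c,np.linalg.norm(P[1]-P[0]),np.linalg.norm(P[0]-P[3]),y)
s=arm.sense(); R0=R.from_euler('xyz',s['tool_rot']); Rt=R.from_euler('xyz',[np.pi,0,np.radians(96.6)])
print((np.array([.584,.0635,.0785])-s['position'])*100,(c-s['position'][:2])*100, np.degrees((Rt*R0.inv()).as_rotvec()))
```

```text
[0.58700782 0.06545135] 0.05659504056575826 0.09628449201354439 97.51534258730277
[ 0.73501068  2.23332515 -6.51593861] [1.03579247 2.42846043] [ 0.62844435  0.62105048 -3.46631456]
```

```bash
python3 -m crank '[[[0.9,2.3,-2,0.6,0.6,-3],[0.9,2.3,-4,0.6,0.6,-3],[0.9,2.3,-6,0.6,0.6,-3],[0.9,2.3,-6.3,0.6,0.6,-3],[0.9,2.3,-6.3,0.6,0.6,-3],[0.9,2.3,-6.3,0.6,0.6,-3]]]' 0
python3 -m crank '[[[0,0,0,0,0,0],[0,0,0,0,0,0],[0,0,0,0,0,0],[0,0,0,0,0,0],[0,0,0,0,0,0],[0,0,0,0,0,0],[0,0,0,0,0,0],[0,0,0,0,0,0]]]' 0.5 30
python3 -m crank '[[[0,0,1,0,0,0],[0,0,5,0,0,0],[0,0,10,0,0,0],[0,0,15,0,0,0],[0,0,15,0,0,0]]]'
python3 - <<'E'
from bed import *
f=snap('wrist','w10.png'); goal(.054,.16,-.001)
E
```

```text
time_s: 26.65
position: [0.5856, 0.0642, 0.0806]
tool_rot: [3.142, 0.0, 1.694]
ft_force: [-0.4, 0.4, 0.1]
gripper_width: 0.0855
finger_force: 0.0
time_s: 27.45
position: [0.5853, 0.0643, 0.0799]
tool_rot: [-3.141, 0.0, 1.694]
ft_force: [-2.8, -1.1, 7.7]
gripper_width: 0.0571
finger_force: 30.8
time_s: 27.95
position: [0.5867, 0.0644, 0.2369]
tool_rot: [3.133, 0.002, 1.694]
ft_force: [0.4, -0.8, -1.5]
gripper_width: 0.0571
finger_force: 33.5
0.054 0.16 shift [-12.47 -38.53  -4.66] turn [-11.73 -10.71  72.15]
```

View pics/w10.png

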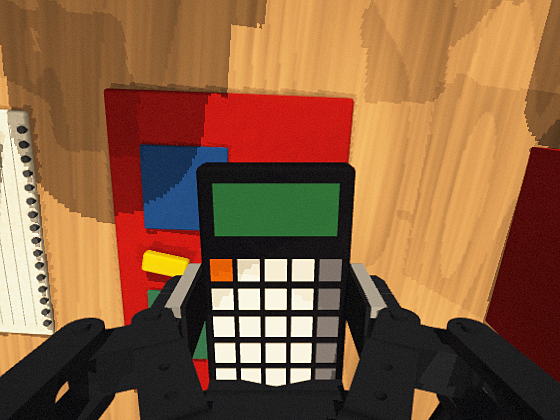

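```bash
python3 -m crank '[[[-1.3,-4,3,-1.2,-1.1,7.2],[-2.5,-8,3,-2.3,-2.1,14.4],[-3.8,-12,3,-3.5,-3.2,21.6],[-5,-16,3,-4.7,-4.3,28.9],[-6.3,-20,3,-5.9,-5.4,36.1],[-7.6,-24,3,-7,-6.4,43.3],[-8.9,-28,3,-8.2,-7.5,50.5],[-10.1,-32,3,-9.4,-8.6,57.7]]]'
python3 - <<'E'
from bed import *
goal(.055,.16,-.001)
E
```

```text
time_s: 28.8
position: [0.4852, -0.25, 0.258]
tool_rot: [3.118, 0.207, 2.686]
ft_force: [0.5, -0.2, -1.2]
gripper_width: 0.057
finger_force: 33.5
0.055 0.16 shift [-2.31 -7.11 -7.13] turn [-2.24 -2.5  15.49]
```

```bash
python3 -m crank '[[[-1,-3,0,-1.1,-1.2,7.7],[-2.3,-6,0,-2.2,-2.5,15.4],[-2.3,-7.1,-3,-2.2,-2.5,15.4],[-2.3,-7.1,-6,-2.2,-2.5,15.4],[-2.3,-7.1,-7.1,-2.2,-2.5,15.4],[-2.3,-7.1,-7.1,-2.2,-2.5,15.4],[-2.3,-7.1,-7.1,-2.2,-2.5,15.4]]]'
python3 - <<'E'
from bed import *
where(); goal(.055,.12,-.001); goal(.055,.092,-.001); goal(.055,.088,-.001)
E
```

```text
time_s: 29.5
position: [0.4637, -0.3197, 0.1888]
tool_rot: [3.14, 0.261, 2.956]
ft_force: [0.1, 0.5, -0.7]
gripper_width: 0.0571
finger_force: 33.4
TCP in bed [0.0568 0.0007 0.1617] rot [ 0.06 -0.05 -0.33]
0.055 0.12 shift [ 0.85 -0.33 -4.07] turn [-0.06  0.05  0.33]
0.055 0.092 shift [ 1.56 -0.45 -6.78] turn [-0.06  0.05  0.33]
0.055 0.088 shift [ 1.66 -0.47 -7.16] turn [-0.06  0.05  0.33]
```

```bash
python3 -m crank '[[[0.5,-0.2,-2,0,0,0.3],[0.9,-0.3,-4,0,0,0.3],[1.3,-0.4,-5.8,0,0,0.3],[1.55,-0.45,-6.8,0,0,0.3],[1.55,-0.45,-6.8,0,0,0.3],[1.55,-0.45,-6.8,0,0,0.3]]]'
python3 -m crank '[[[0.05,0,-0.2,0,0,0],[0.1,0,-0.35,0,0,0],[0.12,0,-0.45,0,0,0],[0.12,0,-0.45,0,0,0],[0.12,0,-0.45,0,0,0]]]'
python3 -c "
from bed import *
where()"
```

```text
time_s: 30.1
position: [0.4792, -0.3245, 0.1211]
tool_rot: [3.141, 0.261, 2.961]
ft_force: [0.6, -0.1, -1.2]
gripper_width: 0.057
finger_force: 33.4
time_s: 30.6
position: [0.4801, -0.3246, 0.117]
tool_rot: [3.141, 0.261, 2.961]
ft_force: [-11.7, 5.3, 19.1]
gripper_width: 0.057
finger_force: 35.9
TCP in bed [ 0.0547 -0.0012  0.0879] rot [ 0.03 -0.07 -0.05]
```

```bash
python3 -m crank '[[[-0.03,0,0.12,0,0,0],[-0.03,0,0.12,0,0,0],[-0.03,0,0.12,0,0,0]]]'
python3 -m crank '[[[0,0,0,0,0,0],[0,0,0,0,0,0],[0,0,0,0,0,0],[0,0,0,0,0,0],[0,0,0,0,0,0],[0,0,0,0,0,0]]]' 0
python3 -m crank '[[[-0.5,0.1,2,0,0,0],[-1.2,0.2,5,0,0,0],[-2.5,0.45,9.7,0,0,0],[-4,0.7,14,0,0,0],[-4.5,0.7,16.5,0,0,0],[-4.5,0.7,16.5,0,0,0],[-4.5,0.7,16.5,0,0,0]]]'
python3 - <<'E'
from bed import *
f=snap('wrist','w11.png'); where(); print(find(f,'wrist','calculator')[:2],find(f,'wrist','notebook')[:2])
def q(x0,x1,w,z): return w2pix(f,O+RB.apply([(x,y,z) for x,y in((x0,-w),(x0,w),(x1,w),(x1,-w))])).round(1).tolist()
print('note',q(.0035,.1095,.031,.016)); print('calc',q(.003,.103,.029,.030))
a=f['image'][60:280,170:390]; cv2.imwrite('pics/w11c.png',cv2.resize(a,None,fx=2.7,fy=2.7,interpolation=cv2.INTER_CUBIC))
E
```

```text
time_s: 30.9
position: [0.4798, -0.3245, 0.117]
tool_rot: [3.14, 0.261, 2.96]
ft_force: [-2.9, 0.7, 6.0]
gripper_width: 0.0572
finger_force: 34.4
time_s: 31.5
position: [0.4797, -0.3244, 0.1165]
tool_rot: [3.14, 0.26, 2.96]
ft_force: [0.4, 0.1, 0.2]
gripper_width: 0.0856
finger_force: 0.0
time_s: 32.2
position: [0.4347, -0.3174, 0.2816]
tool_rot: [3.14, 0.261, 2.96]
ft_force: [-0.0, 0.4, -0.1]
gripper_width: 0.0852
finger_force: 0.0
TCP in bed [ 0.0523 -0.002   0.2579] rot [ 0.13  0.02 -0.06]
[(0.86, [0.488, -0.329, 0.059])] [(0.61, [0.509, -0.299, 0.049])]
note [[241.4, 136.0], [314.6, 135.9], [311.4, 252.3], [244.6, 252.5]]
calc [[242.3, 136.6], [314.0, 136.5], [310.8, 251.6], [245.4, 251.7]]
```

View pics/w11c.png

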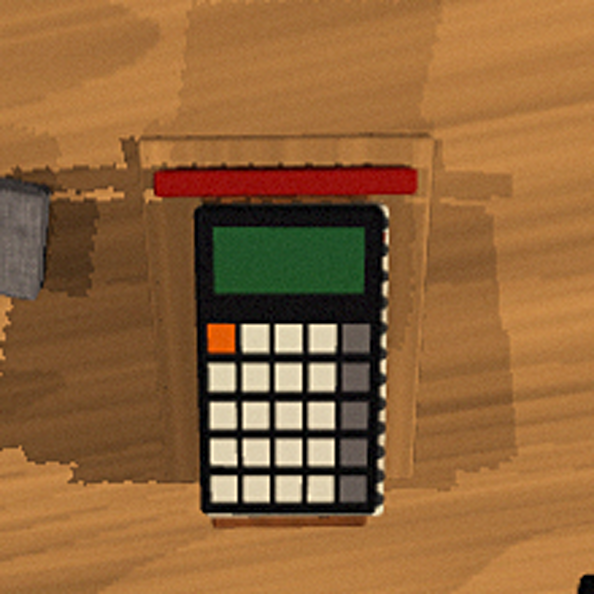

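```bash
cat > tr.py <<'E'
from bed import *
def to(p,yaw=180):
    s=arm.sense(); R0=R.from_euler('xyz',s['tool_rot']); Rt=R.from_euler('xyz',[np.pi,0,np.radians(yaw)])
    print((np.array(p)-s['position'])*100, np.degrees((Rt*R0.inv()).as_rotvec()))
E
python3 -c "
from tr import *
to([.4157,.2726,.25])"
python3 -m crank '[[[0,4,0,1.5,7,5],[0,8,0,2.9,14,10],[0,12,0,2.9,14,10],[0,16,0,2.9,14,10],[0,20,0,2.9,14,10],[0,24,0,2.9,14,10],[0,28,0,2.9,14,10],[0,32,0,2.9,14,10]]]'
python3 -c "
from tr import *
to([.4157,.2726,.25])"
```

```text
[-1.9011146  58.97136177 -3.01575299] [ 1.17512152 14.77593412 10.31181654]
time_s: 33.15
position: [0.4344, 0.0044, 0.2807]
tool_rot: [3.112, 0.011, 3.132]
ft_force: [1.3, 0.7, 0.1]
gripper_width: 0.0856
finger_force: 0.0
[-1.86615814 26.82486289 -3.06562142] [-1.66732264  0.63041856  0.5291348 ]
```

```bash
python3 -m crank '[[[-0.5,4,0,-1.7,0.6,0.5],[-1,8,0,-1.7,0.6,0.5],[-1.5,12,0,-1.7,0.6,0.5],[-1.9,16,0,-1.7,0.6,0.5],[-1.9,20,0,-1.7,0.6,0.5],[-1.9,24,0,-1.7,0.6,0.5],[-1.9,26.8,0,-1.7,0.6,0.5],[-1.9,26.8,-3,-1.7,0.6,0.5]]]'
python3 - <<'E'
from tr import *
f=snap('wrist','w12.png')
print(find(f,'wrist','jar')[:2],find(f,'wrist','planter')[:2],find(f,'wrist','tray')[:1]); to([.4157,.2726,.1285]);
E
```

```text
time_s: 33.95
position: [0.4162, 0.274, 0.2528]
tool_rot: [3.14, 0.005, -3.139]
ft_force: [-0.6, 0.2, -0.4]
gripper_width: 0.0853
finger_force: 0.0
[(0.85, [0.411, 0.273, 0.091])] [(0.8, [0.496, 0.276, 0.082])] [(0.86, [0.428, 0.285, 0.007])]
[  0.01552822   0.21816604 -12.26283448] [ 0.10821004 -0.00185295  0.02682381]
```

```bash
python3 -m crank '[[[0,0,-4,0,0,0],[0,0,-8,0,0,0],[0,0,-11,0,0,0],[0,0,-12.3,0,0,0],[0,0,-12.3,0,0,0],[0,0,-12.3,0,0,0]]]'
python3 -m crank '[[[0,0,0,0,0,0],[0,0,0,0,0,0],[0,0,0,0,0,0],[0,0,0,0,0,0],[0,0,0,0,0,0],[0,0,0,0,0,0],[0,0,0,0,0,0],[0,0,0,0,0,0]]]' 0.5 30
python3 -m crank '[[[0,0,3,0,0,0],[0,0,7,0,0,0],[0,0,11,0,0,0],[0,0,12,0,0,0],[0,0,12,0,0,0]]]'
python3 -c "
from tr import *
to([.5120,.0618,.136])"
```

```text
time_s: 34.75
position: [0.4166, 0.2708, 0.1303]
tool_rot: [-3.141, 0.004, 3.141]
ft_force: [1.0, 0.1, 0.7]
gripper_width: 0.085
finger_force: 0.0
time_s: 35.55
position: [0.4164, 0.271, 0.1301]
tool_rot: [3.141, 0.004, 3.141]
ft_force: [-1.1, 0.1, 9.4]
gripper_width: 0.0592
finger_force: 30.2
time_s: 36.05
position: [0.4161, 0.2708, 0.2503]
tool_rot: [3.141, 0.005, 3.141]
ft_force: [-0.3, 0.1, -4.4]
gripper_width: 0.0591
finger_force: 34.8
[  9.59375705 -20.90233676 -11.42549537] [-0.02495385  0.27531518  0.02955017]
```

```bash
python3 -m crank '[[[1,-3,0,0,0,0],[3,-7,0,0,0,0],[5,-11,0,0,0,0],[7,-15,0,0,0,0],[9,-19,0,0,0,0],[9.65,-20.9,0,0,0,0],[9.65,-20.9,0,0,0,0],[9.65,-20.9,0,0,0,0]]]'
python3 -m crank '[[[0,0,-4,0,0,0],[0,0,-8,0,0,0],[0,0,-10,0,0,0],[0,0,-10.8,0,0,0],[0,0,-11.2,0,0,0],[0,0,-11.2,0,0,0],[0,0,-11.2,0,0,0]]]'
python3 -c "
from tr import *
to([.5125,.0618,.1375])"
```

```text
time_s: 36.85
position: [0.5118, 0.0614, 0.247]
tool_rot: [-3.141, -0.001, 3.14]
ft_force: [0.0, -0.5, -3.3]
gripper_width: 0.0594
finger_force: 35.0
time_s: 37.55
position: [0.5125, 0.0621, 0.1374]
tool_rot: [-3.141, 0.003, -3.141]
ft_force: [0.0, -0.4, -2.8]
gripper_width: 0.0591
finger_force: 34.6
[-3.10383978e-05 -2.93268282e-02  5.52195115e-03] [ 0.05322418  0.18702638 -0.00549203]
```

Release the jar, then fetch the planter.

```bash
python3 -m crank '[[[0,0,0,0,0,0],[0,0,0,0,0,0],[0,0,0,0,0,0],[0,0,0,0,0,0],[0,0,0,0,0,0],[0,0,0,0,0,0]]]' 0
python3 -m crank '[[[0,0,3,0,0,0],[0,0,7,0,0,0],[0,0,11,0,0,0],[0,3,12,0,0,0],[0,7,12,0,0,0],[0,11,12,0,0,0],[-0.5,15,12,0,0,0],[-0.7,18,12,0,0,0]]]'
python3 -c "
from tr import *
to([.5056,.2766,.2])"
python3 -m crank '[[[0,3,0,0,0,0],[0,3.5,0,0,0,0],[0,3.5,0,0,0,0],[0,3.5,0,0,0,0]]]'
python3 - <<'E'
from tr import *
f=snap('top','t13.png'); print(find(f,'top','jar')[:2],find(f,'top','planter')[:2]); to([.5056,.2766,.131])
E
```

```text
time_s: 38.15
position: [0.5123, 0.0616, 0.1366]
tool_rot: [-3.141, 0.002, 3.141]
ft_force: [0.2, -0.3, -0.3]
gripper_width: 0.0854
finger_force: 0.0
time_s: 38.95
position: [0.5046, 0.2437, 0.2566]
tool_rot: [-3.141, 0.002, -3.141]
ft_force: [0.3, -1.4, -0.9]
gripper_width: 0.0854
finger_force: 0.0
[ 0.09502029  3.28588031 -5.65941058] [ 0.03494185  0.10897356 -0.00932127]
time_s: 39.35
position: [0.5053, 0.276, 0.2565]
tool_rot: [-3.14, 0.002, 3.141]
ft_force: [-0.4, 0.2, 0.1]
gripper_width: 0.0857
finger_force: 0.0
[(0.92, [0.506, 0.062, 0.101])] [(0.92, [0.496, 0.264, 0.096])]
[  0.01636203   0.08742266 -12.56957285] [0.05647468 0.12002793 0.09622341]
```

```bash
python3 -m crank '[[[0,0,-4,0,0,0],[0,0,-8,0,0,0],[0,0,-11,0,0,0],[0,0,-12.4,0,0,0],[0,0,-12.4,0,0,0],[0,0,-12.4,0,0,0]]]'
python3 -m crank '[[[0,0,0,0,0,0],[0,0,0,0,0,0],[0,0,0,0,0,0],[0,0,0,0,0,0],[0,0,0,0,0,0],[0,0,0,0,0,0],[0,0,0,0,0,0],[0,0,0,0,0,0]]]' 0.5 30
python3 -m crank '[[[0,0,3,0,0,0],[0,0,7,0,0,0],[0,0,11,0,0,0],[0,0,13,0,0,0],[0,0,13,0,0,0]]]'
python3 -m crank '[[[0,-3,0,0,0,0],[0,-7,0,0,0,0],[0,-11,0,0,0,0],[0.5,-15,0,0,0,0],[1,-19,0,0,0,0],[1.5,-23,0,0,0,0],[1.5,-27,0,0,0,0],[1.5,-30,0,0,0,0]]]'
python3 -c "
from tr import *
to([.5205,-.068,.138])"
```

```text
time_s: 40.1
position: [0.5059, 0.2766, 0.134]
tool_rot: [-3.141, 0.003, 3.141]
ft_force: [0.4, 0.0, -0.4]
gripper_width: 0.0853
finger_force: 0.0
time_s: 40.9
position: [0.5059, 0.2767, 0.1342]
tool_rot: [-3.141, 0.004, 3.141]
ft_force: [0.3, -3.2, 8.6]
gripper_width: 0.0591
finger_force: 30.6
time_s: 41.4
position: [0.5059, 0.277, 0.2664]
tool_rot: [3.14, 0.007, 3.141]
ft_force: [0.8, -0.3, -2.8]
gripper_width: 0.0589
finger_force: 34.7
time_s: 42.2
position: [0.5197, -0.0254, 0.2614]
tool_rot: [-3.141, 0.001, 3.14]
ft_force: [1.1, -0.1, -2.3]
gripper_width: 0.0591
finger_force: 34.7
[  0.07547583  -4.25531958 -12.34400199] [0.05048897 0.03558673 0.08142299]
```

```bash
python3 -m crank '[[[0,-3,0,0,0,0],[0,-4.3,-1,0,0,0],[0,-4.3,-5,0,0,0],[0,-4.3,-9,0,0,0],[0,-4.3,-11,0,0,0],[0,-4.3,-11,0,0,0],[0,-4.3,-11,0,0,0]]]'
python3 -c "
from tr import *
to([.5208,-.068,.1415])"
```

```text
time_s: 42.9
position: [0.5202, -0.0661, 0.1526]
tool_rot: [-3.141, 0.001, 3.141]
ft_force: [0.5, -0.1, -1.8]
gripper_width: 0.0591
finger_force: 34.7
[ 0.05623385 -0.19462951 -1.1147915 ] [0.03700611 0.08094631 0.01366192]
```

```bash
python3 -m crank '[[[0,-0.2,-0.6,0,0,0],[0,-0.2,-1,0,0,0],[0,-0.2,-1.1,0,0,0],[0,-0.2,-1.1,0,0,0],[0,-0.2,-1.1,0,0,0]]]'
python3 -m crank '[[[0,0,0,0,0,0],[0,0,0,0,0,0],[0,0,0,0,0,0],[0,0,0,0,0,0],[0,0,0,0,0,0],[0,0,0,0,0,0]]]' 0
python3 -m crank '[[[0,0,3,0,0,0],[0,0,7,0,0,0],[0,0,11,0,0,0],[-3,3,15,0,0,0],[-7,7,17,0,0,0],[-7,7,17,0,0,0],[-7,7,17,0,0,0]]]'
python3 - <<'E'
from tr import *
f=snap('wrist','w14.png'); print(find(f,'wrist','jar')[:1],find(f,'wrist','planter')[:1],find(f,'wrist','eraser')[:1])
print(w2pix(f,[[.512,.062,.102],[.5205,-.068,.097]]))
g=snap('top'); print(find(g,'top','jar')[:1],find(g,'top','planter')[:1])
a=f['image'][:330,100:560]; cv2.imwrite('pics/w14c.png',cv2.resize(a,None,fx=1.7,fy=1.7))
E
```

```text
time_s: 43.4
position: [0.5203, -0.0684, 0.1419]
tool_rot: [-3.141, 0.002, 3.141]
ft_force: [-1.3, 0.8, -2.0]
gripper_width: 0.0593
finger_force: 34.7
time_s: 44.0
position: [0.5202, -0.0684, 0.1416]
tool_rot: [-3.141, 0.002, 3.141]
ft_force: [1.0, 0.7, -0.3]
gripper_width: 0.0855
finger_force: 0.0
time_s: 44.7
position: [0.4493, 0.0029, 0.3131]
tool_rot: [-3.14, 0.005, -3.14]
ft_force: [0.7, -0.5, -0.8]
gripper_width: 0.0854
finger_force: 0.0
[(0.6, [0.501, 0.06, 0.102])] [(0.61, [0.51, -0.069, 0.094])] [(0.72, [0.497, -0.01, 0.018])]
[[345.6236467  271.59236511]
 [194.34305052 277.82779598]]
[] [(0.28, [0.496, -0.325, 0.065])]
```

View pics/w14c.png

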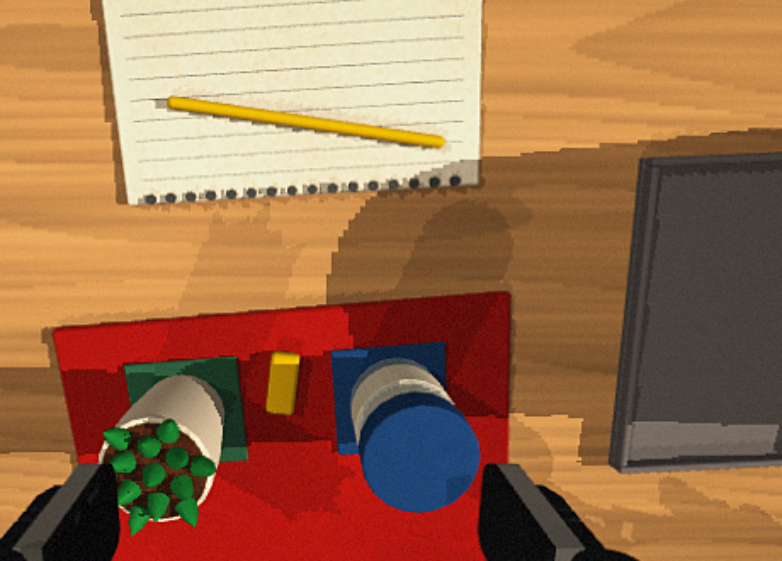

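Both pots stand upright and centred on their coasters: the foot of the plant pot at (188,395), the jar's at (395,390). The eraser is still at (283,383), so I'm handing in.

```bash
python3 -c "
from cell import arm
print(arm.close_job())"
```

```text
the job is handed in; nothing more can be done
None
```

I handed the job in at about 45 s of the 144 s allowed: the notebook and calculator lie on the sloping stand against the red lip, both pots are back upright on their own coasters, and the eraser was not moved; the verdict was not reported back.

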